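# Take the left-hand nut off the flat lap

## Robot

A 7-joint arm with a two-finger parallel gripper is mounted at the origin on the work surface. World frame = base frame: x ahead of the robot, y to its left, z up, the work surface at z = 0. Lengths are in m, angles in rad, forces in N, time in s.
With the tool pointing down it reaches from about 0.4 to 0.85 m from the base axis. Payload 10.4 kg.
Tool frame: the origin (TCP) lies midway between the tips of the shut fingers; the grasp point (between the pads) lies 19 mm behind it; z points along the fingers, y is the line along which they close (so a half turn about z gives the same grasp; the last joint's range is limited). The gripper opens to 87 mm and grips with 3 to 60 N. Pads are 19 mm wide; open, the fingers measure 117 mm over their backs; the gripper's body (75 mm by 190 mm) begins 51 mm behind the grasp point.
Start: joints at [1.226, 0.332, -0.065, 1.46, 0.022, 1.35, -0.088], TCP at [0.198, -0.593, 0.223] pointing down, gripper open.
Joint ranges: [-2.6, 2.6], [-0.5, 2.12], [-1.47, 1.34], [0.16, 2.42], [-1.27, 4.41], [0.06, 2.06], [-2.6, 2.6]. Speed limits (rad/s): [2.22, 2.22, 2.79, 2.79, 3.14, 3.14, 3.14].

## Interface

Orientations are given as a unit quaternion [x, y, z, w].
In Python, from bench import r gives the robot as it stands.
- The arm moves only by the tool carry_out, never from a script. Its argument "steps" is a list that holds one entry, the list of rows, each a list of 6 numbers: the shift along the tool's x, y, z in cm, then the turn, a rotation vector about the tool's x, y, z in rad. In form: [[[dx, dy, dz, wx, wy, wz], ...]]. A call has 1 to 20 rows; each row is the pose to reach, as a shift and turn from the pose commanded when the call began, along the tool's axes at that moment; what a row does not reach only later rows make up. A row lasts 1/12 s, in which the tool goes at most 41.7 mm and 7.16 degrees, less where a joint would pass 70% of its speed; a pose out of reach is approached as far as the arm can. A call with a gripper value outside its range is refused whole. "hand" is the closure, from -1 (fully open) to 1 (shut), set as the call begins (left out, the last holds). The fingers move at their own pace and stop on an object; "squeeze" is the grip in N (left out, the last holds). Time passes only in rows, so rows that repeat a pose let the fingers close. It gives the time, the measured TCP pose, the force, the opening and the grip force at its end, in the units of the state.
- r.read_state(): the state, without advancing time (a new reading comes with each control period).
- r.camera(name): name is "scene" or "top" or "wrist"; returns the picture (420x560x3 uint8, red, green, blue); there is no depth.
- r.camera_params(name): a dict with "fx", "fy", "cx", "cy" (pixels), "view" (4x4, takes a point from world to camera coordinates). Camera axes: x right, y up, looking along -z (the intrinsics and any distortion apply to the point x, -y, -z); pixel columns grow to the right and rows downward; lengths in m; the calibration is good to about 2 mm. A picture is of the moment at which its call begins: read the wrist's pose just before it. camera_params takes no time and is no camera call; for the wrist camera it gives the pose at the moment of the call.
- r.close_job(): hands the job in; it is judged then, once.
The state is a dict: "time": time; "joint_positions": joint angles; "joint_vel": joint speeds; "joint_torque": joint torques, N m; "ee_pos": TCP position; "eef_rot": TCP orientation; "ft_force": force on the tool from outside, world axes, zero at the start; "torque": the same for the moment, N m; "width": finger opening in m; "grip_force": force on a finger pad.
Only numpy, scipy, OpenCV 4.12 (cv2) and the standard library are available. Lean on these libraries where they do the work, as an engineer would, in place of code of your own. Each camera call takes 0.05 s, during which the arm holds its last target. There are 200 camera calls.

## Task

The grinding disc of the blue flat lap is due for a change: unscrew the big hex nut from its spindle and lay it flat in the aluminium parts tray. The thread is left-handed, so the nut loosens clockwise; turn it right off its thread without ever forcing, jamming or pulling against it, set it down gently rather than dropping it, and leave the washer in the tray, the bearing on the machine and the screwdriver where they are.

Things in the scene. Friction and masses are not known exactly. Their poses are not given: they have to be found in the camera images.
- nut: Dark steel hex nut with knurled flats, 0.17 kg, 40 mm across flats, 46 over corners, 32 tall, bore 29 right through, sitting on the spindle's collar. Origin: centre of its underside, z up; flats face its x axis and every 60 degrees on. Two lugs in the bore, 7 mm up, ride in the thread with just over 1 mm of axial and nearly 2 mm of sideways play. Let go, it stays where it was turned to.
- lap: Flat-lap machine, fixed: blue housing 260 x 220 mm, top 85 mm above the table; a steel disc 150 mm across, top at 104 mm; a collar 34 mm across up to 120 mm, under the nut; a stud (25 mm over the thread, 16 mm core) on up to 160 mm, through the nut. The spindle is locked. Origin: under the spindle axis at table height; x away from its switch side.
- spindle_seat (a point): Spindle axis at the collar's top, where the nut's underside sits at first; axes as the machine's. Left-hand quick-release thread, shallow at first, then steep: clockwise from above the nut climbs at a rate to be followed by feel. Free after 2.4 to 3.1 rad; feel for that with a lift of about 5 N. Till then it cannot be pulled off; anticlockwise jams it within 1 rad. Over 30 N between nut and machine is too much.
- tray: Aluminium parts tray, fixed, outside 150 (its x) x 200 (its y) x 26 mm, walls and floor 4 mm. Origin: centre of its underside. A washer lies in its +y end (y 60 to 75 mm); the rest is free.
- washer: flat steel washer, 34 mm across and 5 mm thick, lying in one end of the tray; bystander; origin at its foot
- bearing: small steel ball bearing, 26 mm across and 9 mm high, lying on a corner of the machine's blue housing; bystander; origin at its foot
- screwdriver: screwdriver lying between the machine and the tray; bystander; origin at its foot
Things that resemble listed ones, but are neither listed nor needed, are in the scene too. Of the things shaped like the tray, the aluminium one is meant.

How it is judged:
By the outcome, as a careful person would: the job done as asked, in the order asked, and still so for the second after the job is handed in, with the robot touching nothing.
It also fails if it takes over 72 s, if anything falls off the work surface, if the arm or the gripper's body presses on something with over 40 N, if the wrist force passes 120 N, or if a joint passes its speed limit or range.

## Working session

There is one attempt and no reset: what is moved stays moved. The work goes in short steps, Python scripts to look and compute and a tool call to move; the robot and the scene stay as the last step left them, time stands still between calls to the robot, and variables do not carry over. Pictures are saved under pics/ and viewed, at most 10 in all, crops included, and the job is handed in when it is done.

Besides the shell and the picture viewer there is one more tool, called by a JSON object that holds its "name" and its "arguments". carry_out: Moves the arm, as the interface text tells. Its arguments: {"type":"object","properties":{"steps":{"type":"array","items":{"type":"array","items":{"type":"array","items":{"type":"number"}}}},"hand":{"type":"number"},"squeeze":{"type":"number"}},"required":["steps"]}

```bash
mkdir -p pics; ls
python3 - <<'E'
from bench import r
import cv2,numpy as np
s=r.read_state()
for k in("time","ee_pos","eef_rot","width","ft_force"):print(k,s[k])
for n in("scene","top"):
    cv2.imwrite(f"pics/{n}0.png",cv2.cvtColor(r.camera(n),cv2.COLOR_RGB2BGR))
    p=r.camera_params(n);print(n,p)
E
```

```text
pics
time 0.0
ee_pos [ 0.19751282 -0.59254996  0.22173068]
eef_rot [ 9.87086384e-01  1.60187192e-01 -1.53920722e-04 -7.15145805e-04]
width 0.08709998108148177
ft_force [ 0.16951203 -0.67250535 -0.75416897]
scene {'fx': 406.6734840560219, 'fy': 406.6734840560219, 'cx': 282.38014650957797, 'cy': 210.6817406490442, 'view': array([[-0.04571997,  0.99894786,  0.00358589,  0.08457061],
       [-0.61508431, -0.03097939,  0.7878525 ,  0.29548313],
       [ 0.78713466,  0.03381497,  0.61585353, -1.51240839],
       [ 0.        ,  0.        ,  0.        ,  1.        ]])}
top {'fx': 470.2421253988555, 'fy': 470.2421253988555, 'cx': 280.9610866442532, 'cy': 208.1865744965249, 'view': array([[-0.0071507 , -0.99989078, -0.01293428, -0.04028152],
       [ 0.98067684, -0.00954095,  0.19540188, -0.62174656],
       [-0.19550395, -0.01128709,  0.98063796, -0.99794386],
       [ 0.        ,  0.        ,  0.        ,  1.        ]])}
```

View pics/top0.png

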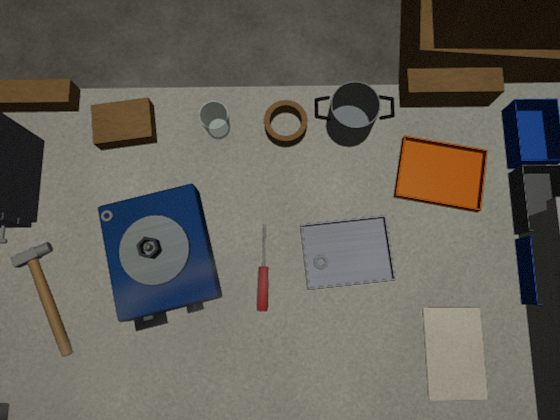

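View pics/scene0.png

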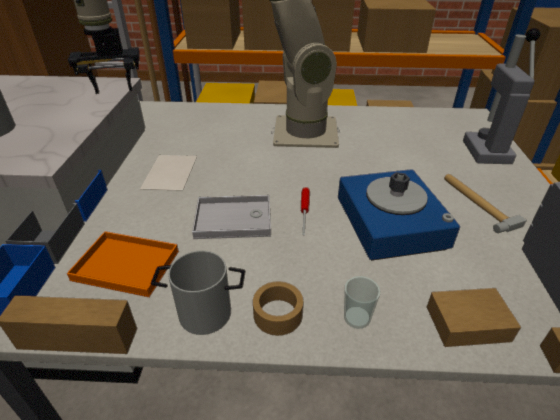

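Top view: the lap is at about (159,252), with the nut on its spindle at (149,247) and the bearing at (107,215). The aluminium tray is at about (347,253), with the washer at (320,262). The orange tray at (441,174) is a decoy, and the screwdriver is at (263,268).

What could be taken for the nut: the nut (149,247), the bearing (107,215), the washer (320,262), and the wooden ring (286,122). The dark hex on the disc fits the description. I'll check it in a close crop.

```bash
cat > h.py <<'E'
from bench import r
import cv2,numpy as np
def ray(n,u,v,z,p=None):
    p=p or r.camera_params(n);V=np.array(p["view"]);R=V[:3,:3];c=-R.T@V[:3,3]
    d=R.T@np.array([(u-p["cx"])/p["fx"],-(v-p["cy"])/p["fy"],-1.]);return c+d*(z-c[2])/d[2]
def proj(n,P,p=None):
    p=p or r.camera_params(n);V=np.array(p["view"]);q=V[:3,:3]@np.array(P)+V[:3,3]
    return p["cx"]+p["fx"]*q[0]/-q[2],p["cy"]-p["fy"]*q[1]/-q[2]
E
python3 - <<'E'
from h import *
im=cv2.imread("pics/top0.png")
a=cv2.resize(im[215:280,115:190],None,fx=6,fy=6,interpolation=cv2.INTER_CUBIC)
b=cv2.resize(im[205:300,290:405],None,fx=3,fy=3,interpolation=cv2.INTER_CUBIC)
o=np.zeros((390,800,3),np.uint8);o[:,:450]=a;o[:285,455:800]=b
o=cv2.convertScaleAbs(o,alpha=1.6);cv2.imwrite("pics/c1.png",o)
print("nut",ray("top",149,247,.152)); print("nut scene",ray("scene",399,175,.155))
for n,u,v,z in[("corners",302,226,.026),("",384,218,.026),("",394,281,.026),("",308,289,.026),("washer",320,262,.009),("sd",263,310,.02),("sd tip",264,226,.01),("lap",99,206,.085),("",194,185,.085),("",221,297,.085),("",118,320,.085)]:print(n,ray("top",u,v,z).round(4))
E
```

```text
nut [0.52556297 0.22177276 0.152     ]
nut scene [0.52559011 0.22465613 0.155     ]
corners [ 0.586  -0.0934  0.026 ]
 [ 0.6029 -0.2832  0.026 ]
 [ 0.4587 -0.2984  0.026 ]
 [ 0.4424 -0.1046  0.026 ]
washer [ 0.5042 -0.1342  0.009 ]
sd [ 0.3969 -0.003   0.02  ]
sd tip [ 0.5893 -0.0048  0.01  ]
lap [0.6255 0.357  0.085 ]
 [0.6712 0.1475 0.085 ]
 [0.4255 0.0829 0.085 ]
 [0.3794 0.2998 0.085 ]
```

View pics/c1.png

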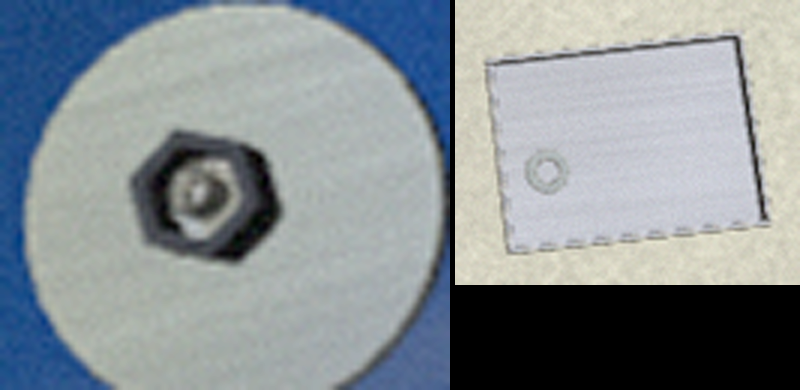

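The crop confirms a dark hex nut with the stud through it. Its top-face centre is near top-view pixel (148,248), about (0.526,0.223), and the disc centre is near (154,251). Moving over there now.

{"name": "carry_out", "arguments": {"steps": [[[3.4,-2.2,-0.9,0,0,0],[6.8,-4.4,-1.8,0,0,0],[10.2,-6.6,-2.7,0,0,0],[13.6,-8.8,-3.6,0,0,0],[17,-11,-4.5,0,0,0],[20.4,-13.2,-5.4,0,0,0],[23.8,-15.4,-6.3,0,0,0],[27.2,-17.6,-7.2,0,0,0],[30.6,-19.8,-8.1,0,0,0],[34,-22,-9,0,0,0],[37.4,-24.2,-9.9,0,0,0],[40.8,-26.4,-10.8,0,0,0],[44.2,-28.6,-11.7,0,0,0],[47.4,-30.9,-12.8,0,0,0]]], "hand": -1}}

```text
time: 1.27
ee_pos: [0.5504, -0.1482, 0.3504]
eef_rot: [0.987, 0.16, -0.0, -0.0]
ft_force: [1.5, -0.9, 0.2]
width: 0.0874
grip_force: 0.0
```

Run:
```python
from h import *
from scipy.spatial.transform import Rotation as R
s=r.read_state();M=R.from_quat(s["eef_rot"]).as_matrix();print(s["time"],s["ee_pos"],s["joint_positions"],M.round(3))
print(M.T@(np.array([.526,.222,.28])-s["ee_pos"])*100)
V=np.array(r.camera_params("wrist")["view"]);print("cam in tool",M.T@(-V[:3,:3].T@V[:3,3]-s["ee_pos"]),"look",-M.T@V[2,:3])
```

```text
1.2667 [ 0.55035295 -0.14820002  0.35041217] [ 0.57945028  0.2102806  -0.47721183  1.36779176  0.0960046   1.58713282
 -1.13650801] [[ 0.949  0.316 -0.001]
 [ 0.316 -0.949  0.   ]
 [-0.001 -0.    -1.   ]]
[  9.39307685 -35.89005317   7.04728041]
cam in tool [ 0.07347323  0.00074315 -0.16344003] look [-2.69082398e-01 -4.01477876e-04  9.63117076e-01]
```

{"name": "carry_out", "arguments": {"steps": [[[0.7,-2.4,0.5,0,0,-0.12],[1.3,-4.8,1,0,0,-0.24],[2,-7.2,1.4,0,0,-0.36],[2.6,-9.6,1.9,0,0,-0.48],[3.2,-12,2.4,0,0,-0.6],[3.8,-14.4,2.8,0,0,-0.72],[4.4,-16.8,3.3,0,0,-0.84],[5,-19.2,3.8,0,0,-0.96],[5.7,-21.6,4.2,0,0,-1.08],[6.3,-24,4.7,0,0,-1.2],[6.9,-26.4,5.2,0,0,-1.32],[7.5,-28.8,5.6,0,0,-1.44],[8.2,-31.2,6.1,0,0,-1.56],[8.8,-33.6,6.6,0,0,-1.68],[9.4,-35.9,7,0,0,-1.8],[9.4,-35.9,7,0,0,-1.92],[9.4,-35.9,7,0,0,-2.04],[9.4,-35.9,7,0,0,-2.16],[9.4,-35.9,7,0,0,-2.28],[9.4,-35.9,7,0,0,-2.4]]]}}

```text
time: 2.93
ee_pos: [0.5251, 0.2203, 0.2802]
eef_rot: [0.205, 0.979, -0.0, -0.0]
ft_force: [0.5, -0.1, 0.4]
width: 0.087
grip_force: 0.0
```

```bash
cat > w.py <<'E'
from h import *
import sys,pickle
from scipy.spatial.transform import Rotation as R
s=r.read_state();p=r.camera_params("wrist");im=r.camera("wrist")
print(s["time"],np.round(s["ee_pos"],4),np.round(s["joint_positions"],3),"yaw",R.from_quat(s["eef_rot"]).as_matrix()[:2,0],"ft",np.round(s["ft_force"],1))
n=sys.argv[1];cv2.imwrite(f"pics/{n}.png",cv2.convertScaleAbs(cv2.cvtColor(im,cv2.COLOR_RGB2BGR),alpha=1.4));pickle.dump((s,p),open(f"pics/{n}.pkl","wb"))
E
python3 w.py w1
```

```text
2.9333 [0.5251 0.2203 0.2802] [ 0.307  0.322 -0.976  1.482  0.266  1.478  0.488] yaw [-0.91560755  0.40207289] ft [ 0.5 -0.1  0.4]
```

View pics/w1.png

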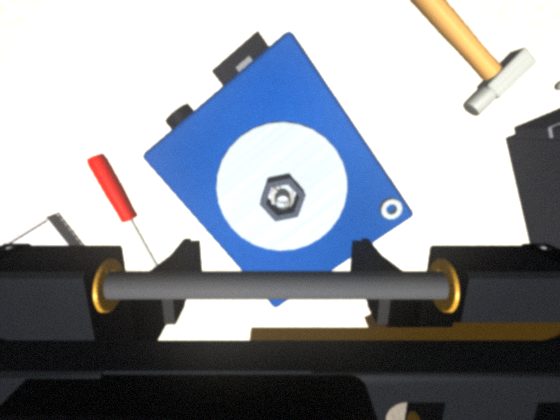

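Run:
```python
from h import *
im=cv2.imread("pics/w1.png")[160:240,245:325]
im=cv2.convertScaleAbs(im,alpha=.8)
cv2.imwrite("pics/c2.png",cv2.resize(im,None,fx=7,fy=7,interpolation=cv2.INTER_CUBIC))
```

```text
(no output)
```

View pics/c2.png

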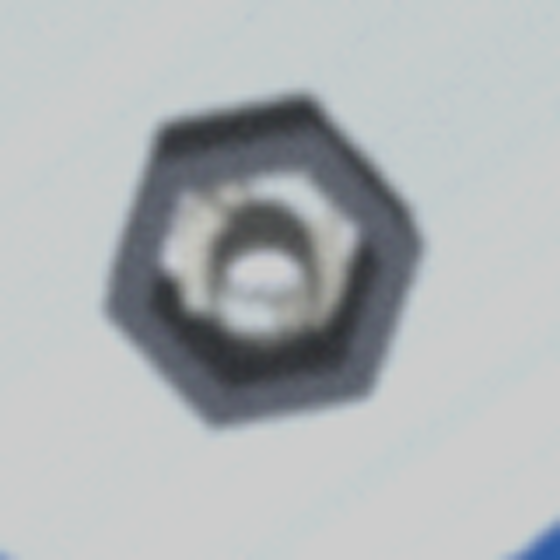

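The nut's top-face corners in the crop are (107,307), (215,425), (372,395), (422,245), (312,138) and (158,165). In the full image the nut is at about (283,200).

Run:
```python
from h import *
import pickle
from scipy.optimize import least_squares
s,p=pickle.load(open("pics/w1.pkl","rb"))
c=np.array([(107,307),(215,425),(372,395),(422,245),(312,138),(158,165)])/7+[245,160]
P=np.array([ray("wrist",*q,.152,p)[:2] for q in c]);print(P.round(4),P.mean(0))
ctr=P.mean(0);a=np.unwrap(np.arctan2(*(P-ctr).T[::-1]));print("corner ang",a, "radius",np.hypot(*(P-ctr).T))
f=np.mod(a+np.pi/6,np.pi/3);print("flat normals mod60",f, np.median(f))
print("disc",ray("wrist",282,187,.104,p))
```

```text
[[0.5215 0.2045]
 [0.5437 0.2115]
 [0.5486 0.2339]
 [0.5311 0.2488]
 [0.5109 0.2406]
 [0.5058 0.2195]] [0.52693345 0.22645903]
corner ang [-1.81396416 -0.72888807  0.33002202  1.38616749  2.41975142  3.45979758] radius [0.0226122  0.0225107  0.02295143 0.0227317  0.02138876 0.02229771]
flat normals mod60 [0.80402971 0.84190826 0.8536208  0.86256871 0.8489551  0.84180371] 0.8454316759227665
disc [0.52387146 0.22800142 0.104     ]
```

{"name": "carry_out", "arguments": {"steps": [[[0.1,0.4,1.5,0,0,-0.12],[0.1,0.4,3,0,0,-0.24],[0.1,0.4,4.5,0,0,-0.36],[0.1,0.4,6,0,0,-0.48],[0.1,0.4,7.5,0,0,-0.6],[0.1,0.4,9,0,0,-0.72],[0.1,0.4,10.5,0,0,-0.735],[0.1,0.4,11,0,0,-0.735],[0.1,0.4,11,0,0,-0.735],[0.1,0.4,11,0,0,-0.735]]]}}

```text
time: 3.82
ee_pos: [0.5261, 0.2246, 0.1709]
eef_rot: [-0.156, 0.988, 0.0, 0.0]
ft_force: [-0.7, 0.7, 1.3]
width: 0.0869
grip_force: 0.0
```

```bash
python3 w.py w2; python3 -c "
import cv2
im=cv2.imread('pics/w2.png');cv2.imwrite('pics/w2b.png',cv2.resize(cv2.convertScaleAbs(im[140:400,130:430],alpha=.75),None,fx=2.3,fy=2.3,interpolation=2))"
```

```text
3.8167 [0.5261 0.2246 0.1709] [ 0.36   0.452 -1.068  1.633  0.408  1.302  1.107] yaw [-0.95146704 -0.30775067] ft [-0.7  0.7  1.3]
```

View pics/w2b.png

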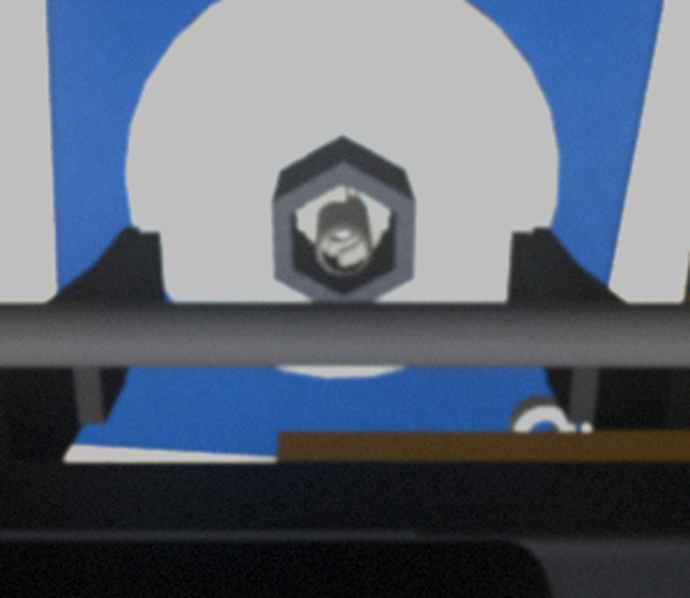

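Nut is square between the fingers: its edges are at crop x 273 and 414, and the fingertips at 160 and 512. I'll compute the small offset.

Run:
```python
from h import *
import pickle
from scipy.spatial.transform import Rotation as R
s,p=pickle.load(open("pics/w2.pkl","rb"));M=R.from_quat(s["eef_rot"]).as_matrix()
for n,u,v,z in[("L",273,243,.152),("R",414,243,.152),("fL",160,232,s["ee_pos"][2]),("fR",512,232,s["ee_pos"][2]),("topcorner",342,162,.152),("lowL",273,272,.152),("upR",414,204,.152),("upL",273,200,.152)]:
    P=ray("wrist",130+u/2.3,140+v/2.3,z,p);print(n,P.round(4),(M.T@(P-s["ee_pos"])*100).round(2))
```

```text
L [0.5334 0.2079 0.152 ] [-0.18 -1.81  1.89]
R [0.5212 0.2455 0.152 ] [-0.18  2.14  1.89]
fL [0.5312 0.1794 0.1709] [ 0.9  -4.45 -0.  ]
fR [0.5041 0.2633 0.1709] [0.9  4.36 0.  ]
topcorner [0.505 0.219 0.152] [2.18 0.12 1.89]
lowL [0.5419 0.2104 0.152 ] [-1.07 -1.84  1.89]
upR [0.5103 0.2416 0.152 ] [0.97 2.11 1.89]
upL [0.5212 0.2043 0.152 ] [ 1.09 -1.78  1.89]
```

{"name": "carry_out", "arguments": {"steps": [[[0,0.18,1.5,0,0,0],[0,0.18,3,0,0,0],[0,0.18,4.5,0,0,0],[0,0.18,4.8,0,0,0],[0,0.18,4.8,0,0,0]]]}}

```text
time: 4.28
ee_pos: [0.5254, 0.2261, 0.1226]
eef_rot: [-0.157, 0.988, -0.0, -0.0]
ft_force: [0.0, -0.7, 0.9]
width: 0.0868
grip_force: 0.0
```

{"name": "carry_out", "arguments": {"steps": [[[0,0,0,0,0,0],[0,0,0,0,0,0],[0,0,0,0,0,0],[0,0,0,0,0,0],[0,0,0,0,0,0],[0,0,0,0,0,0],[0,0,0,0,0,0],[0,0,0,0,0,0]]], "hand": 1, "squeeze": 12}}

```text
time: 4.95
ee_pos: [0.5254, 0.2262, 0.1226]
eef_rot: [-0.157, 0.988, -0.0, 0.0]
ft_force: [0.2, 0.8, -0.6]
width: 0.0416
grip_force: 0.0
```

```bash
cat > st.py <<'E'
from bench import r
import numpy as np
from scipy.spatial.transform import Rotation as R
s=r.read_state();M=R.from_quat(s["eef_rot"]).as_matrix()
print("t",s["time"],"p",np.round(s["ee_pos"],4),"yaw",round(np.arctan2(M[1,0],M[0,0])%6.2832,3),"Ftool",(M.T@s["ft_force"]).round(1),"Fw",np.round(s["ft_force"],1),"T",np.round(s["torque"],2),"w",s["width"],"g",s["grip_force"],"q7",round(s["joint_positions"][6],2))
E
python3 st.py
```

```text
t 4.95 p [0.5254 0.2262 0.1226] yaw 3.457 Ftool [-0.4  0.7  0.6] Fw [ 0.2  0.8 -0.6] T [ 0.07 -0.11 -0.03] w 0.04161456248672393 g 0.0 q7 1.07
```

{"name": "carry_out", "arguments": {"steps": [[[0,0,0,0,0,0],[0,0,0,0,0,0],[0,0,0,0,0,0],[0,0,0,0,0,0]]], "hand": 1, "squeeze": 15}}

```text
time: 5.28
ee_pos: [0.5254, 0.2261, 0.1225]
eef_rot: [-0.157, 0.988, -0.0, -0.0]
ft_force: [-0.1, 0.3, 0.9]
width: 0.0399
grip_force: 15.0
```

```bash
python3 st.py
```

```text
t 5.2833 p [0.5254 0.2261 0.1225] yaw 3.457 Ftool [-0.   0.3 -0.9] Fw [-0.1  0.3  0.9] T [ 0.05 -0.08 -0.02] w 0.0398809129879625 g 14.999254211434163 q7 1.07
```

{"name": "carry_out", "arguments": {"steps": [[[0,0,0,0,0,0.04],[0,0,0,0,0,0.08],[0,0,0,0,0,0.12],[0,0,-0.01,0,0,0.16],[0,0,-0.02,0,0,0.2],[0,0,-0.02,0,0,0.2]]]}}

```text
time: 5.78
ee_pos: [0.5253, 0.2263, 0.1227]
eef_rot: [-0.057, 0.998, -0.0, -0.0]
ft_force: [-0.1, -0.2, -0.1]
width: 0.0401
grip_force: 15.0
```

```bash
python3 st.py
```

```text
t 5.7833 p [0.5253 0.2263 0.1227] yaw 3.255 Ftool [ 0.1 -0.2  0.1] Fw [-0.1 -0.2 -0.1] T [0.14 0.04 0.04] w 0.04014509616566224 g 15.00006980728358 q7 0.89
```

{"name": "carry_out", "arguments": {"steps": [[[0,0,0,0,0,0.04],[0,0,0,0,0,0.08],[0,0,0,0,0,0.12],[0,0,-0.01,0,0,0.16],[0,0,-0.02,0,0,0.2],[0,0,-0.02,0,0,0.2]]]}}

```text
time: 6.28
ee_pos: [0.5252, 0.2265, 0.1233]
eef_rot: [0.042, 0.999, 0.0, 0.0]
ft_force: [-2.8, -0.9, 4.1]
width: 0.04
grip_force: 15.0
```

```bash
python3 st.py
```

```text
t 6.2833 p [0.5252 0.2265 0.1233] yaw 3.057 Ftool [ 2.7 -1.1 -4.1] Fw [-2.8 -0.9  4.1] T [0.1  0.42 0.05] w 0.03998338208342705 g 15.000357512617484 q7 0.71
```

{"name": "carry_out", "arguments": {"steps": [[[0,0,-0.04,0,0,0.03],[0,0,-0.06,0,0,0.06],[0,0,-0.08,0,0,0.1],[0,0,-0.1,0,0,0.13],[0,0,-0.12,0,0,0.16],[0,0,-0.12,0,0,0.16]]]}}

```text
time: 6.78
ee_pos: [0.5252, 0.2265, 0.1242]
eef_rot: [0.121, 0.993, 0.0, -0.0]
ft_force: [-2.0, 1.5, 2.2]
width: 0.0399
grip_force: 15.0
```

```bash
python3 st.py
```

```text
t 6.7833 p [0.5252 0.2265 0.1242] yaw 2.898 Ftool [ 2.3  1.  -2.2] Fw [-2.   1.5  2.2] T [0.23 0.33 0.01] w 0.03992993057669388 g 15.000437800772488 q7 0.56
```

{"name": "carry_out", "arguments": {"steps": [[[0,0,-0.03,0,0,0.03],[0,0,-0.06,0,0,0.06],[0,0,-0.09,0,0,0.1],[0,0,-0.11,0,0,0.13],[0,0,-0.13,0,0,0.16],[0,0,-0.13,0,0,0.16]]]}}

```text
time: 7.28
ee_pos: [0.5251, 0.2264, 0.1252]
eef_rot: [0.2, 0.98, -0.0, -0.0]
ft_force: [-1.2, 0.4, -0.5]
width: 0.0399
grip_force: 15.0
```

```bash
python3 st.py
```

```text
t 7.2833 p [0.5251 0.2264 0.1252] yaw 2.738 Ftool [ 1.2 -0.1  0.5] Fw [-1.2  0.4 -0.5] T [0.36 0.2  0.03] w 0.03988779963535474 g 15.000358804827556 q7 0.42
```

{"name": "carry_out", "arguments": {"steps": [[[0,0,-0.01,0,0,0.03],[0,0,-0.03,0,0,0.06],[0,0,-0.05,0,0,0.1],[0,0,-0.07,0,0,0.13],[0,0,-0.09,0,0,0.16],[0,0,-0.09,0,0,0.16]]]}}

```text
time: 7.78
ee_pos: [0.5251, 0.2264, 0.1261]
eef_rot: [0.278, 0.961, -0.0, -0.0]
ft_force: [-2.0, 0.8, -0.1]
width: 0.0399
grip_force: 15.0
```

```bash
python3 st.py
```

```text
t 7.7833 p [0.5251 0.2264 0.1261] yaw 2.578 Ftool [ 2.2 -0.4  0.1] Fw [-2.   0.8 -0.1] T [0.36 0.22 0.09] w 0.03989808166041023 g 15.00030899362173 q7 0.27
```

{"name": "carry_out", "arguments": {"steps": [[[0,0,-0.01,0,0,0.03],[0,0,-0.03,0,0,0.06],[0,0,-0.05,0,0,0.1],[0,0,-0.07,0,0,0.13],[0,0,-0.09,0,0,0.16],[0,0,-0.09,0,0,0.16]]]}}

```text
time: 8.28
ee_pos: [0.5254, 0.2263, 0.1271]
eef_rot: [0.354, 0.935, -0.0, -0.0]
ft_force: [-1.4, 1.1, -0.9]
width: 0.04
grip_force: 15.0
```

```bash
python3 st.py
```

```text
t 8.2833 p [0.5254 0.2263 0.1271] yaw 2.418 Ftool [ 1.7 -0.1  0.9] Fw [-1.4  1.1 -0.9] T [0.33 0.07 0.08] w 0.039974407870206605 g 15.000148073304445 q7 0.12
```

{"name": "carry_out", "arguments": {"steps": [[[0,0,-0.01,0,0,0.03],[0,0,-0.03,0,0,0.06],[0,0,-0.05,0,0,0.1],[0,0,-0.07,0,0,0.13],[0,0,-0.08,0,0,0.16],[0,0,-0.08,0,0,0.16]]]}}

```text
time: 8.78
ee_pos: [0.5254, 0.2264, 0.128]
eef_rot: [0.427, 0.904, 0.0, 0.0]
ft_force: [-1.5, 1.3, -0.1]
width: 0.04
grip_force: 15.0
```

```bash
python3 st.py
```

```text
t 8.7833 p [0.5254 0.2264 0.128 ] yaw 2.258 Ftool [ 1.9 -0.4  0.1] Fw [-1.5  1.3 -0.1] T [0.38 0.12 0.01] w 0.039959122315800795 g 15.000290034804493 q7 -0.03
```

{"name": "carry_out", "arguments": {"steps": [[[0,0,-0.01,0,0,0.03],[0,0,-0.03,0,0,0.06],[0,0,-0.05,0,0,0.1],[0,0,-0.06,0,0,0.13],[0,0,-0.08,0,0,0.16],[0,0,-0.08,0,0,0.16]]]}}

```text
time: 9.28
ee_pos: [0.5255, 0.2263, 0.1288]
eef_rot: [0.498, 0.867, 0.0, 0.0]
ft_force: [-0.8, 1.2, -0.5]
width: 0.0399
grip_force: 15.0
```

```bash
python3 st.py
```

```text
t 9.2833 p [0.5255 0.2263 0.1288] yaw 2.098 Ftool [ 1.4 -0.1  0.5] Fw [-0.8  1.2 -0.5] T [ 0.39 -0.01 -0.  ] w 0.039873744407032494 g 15.000324646825902 q7 -0.18
```

{"name": "carry_out", "arguments": {"steps": [[[0,0,-0.01,0,0,0.03],[0,0,-0.03,0,0,0.06],[0,0,-0.05,0,0,0.1],[0,0,-0.06,0,0,0.13],[0,0,-0.08,0,0,0.16],[0,0,-0.08,0,0,0.16]]]}}

```text
time: 9.78
ee_pos: [0.5256, 0.2263, 0.1297]
eef_rot: [0.566, 0.824, 0.0, 0.0]
ft_force: [-0.1, 1.8, -0.3]
width: 0.0398
grip_force: 15.0
```

```bash
python3 st.py
```

```text
t 9.7833 p [0.5256 0.2263 0.1297] yaw 1.938 Ftool [1.7 0.6 0.3] Fw [-0.1  1.8 -0.3] T [ 0.39 -0.05 -0.04] w 0.039781836910315 g 15.000222319504246 q7 -0.33
```

{"name": "carry_out", "arguments": {"steps": [[[0,0,-0.01,0,0,0.03],[0,0,-0.03,0,0,0.06],[0,0,-0.05,0,0,0.1],[0,0,-0.07,0,0,0.13],[0,0,-0.08,0,0,0.16],[0,0,-0.08,0,0,0.16]]]}}

```text
time: 10.28
ee_pos: [0.5256, 0.2263, 0.1305]
eef_rot: [0.63, 0.777, 0.0, 0.0]
ft_force: [-0.4, 1.8, -0.7]
width: 0.04
grip_force: 15.0
```

```bash
python3 st.py
```

```text
t 10.2833 p [0.5256 0.2263 0.1305] yaw 1.778 Ftool [ 1.8 -0.1  0.7] Fw [-0.4  1.8 -0.7] T [ 0.51 -0.13  0.05] w 0.039952503646900735 g 15.000338777317666 q7 -0.48
```

{"name": "carry_out", "arguments": {"steps": [[[0,0,-0.01,0,0,0.03],[0,0,-0.03,0,0,0.06],[0,0,-0.05,0,0,0.1],[0,0,-0.07,0,0,0.13],[0,0,-0.08,0,0,0.16],[0,0,-0.08,0,0,0.16]]]}}

```text
time: 10.78
ee_pos: [0.5255, 0.2258, 0.1311]
eef_rot: [0.69, 0.724, -0.0, 0.0]
ft_force: [0.2, 0.7, -0.5]
width: 0.0397
grip_force: 15.0
```

```bash
python3 st.py
```

```text
t 10.7833 p [0.5255 0.2258 0.1311] yaw 1.618 Ftool [0.7 0.2 0.5] Fw [ 0.2  0.7 -0.5] T [ 0.14 -0.11  0.04] w 0.03972077118134973 g 14.999930870253593 q7 -0.63
```

{"name": "carry_out", "arguments": {"steps": [[[0,0,-0.01,0,0,0.03],[0,0,-0.03,0,0,0.06],[0,0,-0.05,0,0,0.1],[0,0,-0.07,0,0,0.13],[0,0,-0.08,0,0,0.16],[0,0,-0.08,0,0,0.16]]]}}

```text
time: 11.28
ee_pos: [0.5254, 0.2259, 0.1318]
eef_rot: [0.746, 0.666, -0.0, 0.0]
ft_force: [0.0, 0.6, -2.4]
width: 0.0396
grip_force: 15.0
```

```bash
python3 st.py
```

```text
t 11.2833 p [0.5254 0.2259 0.1318] yaw 1.458 Ftool [ 0.7 -0.   2.4] Fw [ 0.   0.6 -2.4] T [ 0.14 -0.11 -0.02] w 0.03964638092002924 g 14.999877802329138 q7 -0.78
```

{"name": "carry_out", "arguments": {"steps": [[[0,0,0,0,0,0.03],[0,0,-0.01,0,0,0.06],[0,0,-0.02,0,0,0.1],[0,0,-0.03,0,0,0.13],[0,0,-0.05,0,0,0.16],[0,0,-0.05,0,0,0.16]]]}}

```text
time: 11.78
ee_pos: [0.5255, 0.2259, 0.1324]
eef_rot: [0.797, 0.604, -0.0, 0.0]
ft_force: [0.6, 0.3, -2.9]
width: 0.0403
grip_force: 15.0
```

```bash
python3 st.py
```

```text
t 11.7833 p [0.5255 0.2259 0.1324] yaw 1.298 Ftool [0.5 0.5 2.9] Fw [ 0.6  0.3 -2.9] T [ 0.05 -0.07 -0.06] w 0.040338576141436995 g 14.999960723798722 q7 -0.93
```

{"name": "carry_out", "arguments": {"steps": [[[0,0,0,0,0,0.03],[0,0,-0.01,0,0,0.06],[0,0,-0.02,0,0,0.1],[0,0,-0.03,0,0,0.13],[0,0,-0.05,0,0,0.16],[0,0,-0.05,0,0,0.16]]]}}

```text
time: 12.28
ee_pos: [0.5255, 0.2259, 0.1329]
eef_rot: [0.842, 0.539, -0.0, 0.0]
ft_force: [0.2, -0.4, -1.6]
width: 0.0399
grip_force: 15.0
```

```bash
python3 st.py
```

```text
t 12.2833 p [0.5255 0.2259 0.1329] yaw 1.138 Ftool [-0.3  0.3  1.6] Fw [ 0.2 -0.4 -1.6] T [-0.05 -0.05 -0.02] w 0.039899437298023824 g 14.99982840847224 q7 -1.08
```

{"name": "carry_out", "arguments": {"steps": [[[0,0,0,0,0,0.03],[0,0,-0.01,0,0,0.06],[0,0,-0.03,0,0,0.1],[0,0,-0.05,0,0,0.13],[0,0,-0.07,0,0,0.16],[0,0,-0.07,0,0,0.16]]]}}

```text
time: 12.78
ee_pos: [0.5255, 0.2259, 0.1337]
eef_rot: [0.883, 0.47, -0.0, 0.0]
ft_force: [0.8, -0.7, -1.5]
width: 0.0402
grip_force: 15.0
```

```bash
python3 st.py
```

```text
t 12.7833 p [0.5255 0.2259 0.1337] yaw 0.978 Ftool [-0.1  1.1  1.5] Fw [ 0.8 -0.7 -1.5] T [-0.03 -0.1  -0.03] w 0.04024677835169096 g 14.999837233917788 q7 -1.24
```

{"name": "carry_out", "arguments": {"steps": [[[0,0,-0.02,0,0,0.03],[0,0,-0.04,0,0,0.06],[0,0,-0.06,0,0,0.09],[0,0,-0.08,0,0,0.12],[0,0,-0.1,0,0,0.14],[0,0,-0.1,0,0,0.14]]]}}

```text
time: 13.28
ee_pos: [0.5254, 0.226, 0.1347]
eef_rot: [0.914, 0.407, -0.0, 0.0]
ft_force: [-0.4, -0.4, -2.8]
width: 0.0399
grip_force: 15.0
```

```bash
python3 st.py
```

```text
t 13.2833 p [0.5254 0.226  0.1347] yaw 0.838 Ftool [-0.6  0.   2.8] Fw [-0.4 -0.4 -2.8] T [-0.04 -0.06  0.01] w 0.03988645468427815 g 14.999720393680036 q7 -1.37
```

Turned 2.62 rad so far, with about 1 N of pull beyond the nut's weight. Now a small lift to feel for release.

{"name": "carry_out", "arguments": {"steps": [[[0,0,-0.02,0,0,0],[0,0,-0.04,0,0,0],[0,0,-0.05,0,0,0],[0,0,-0.05,0,0,0]]]}}

```text
time: 13.62
ee_pos: [0.5254, 0.2262, 0.1353]
eef_rot: [0.914, 0.407, 0.0, 0.0]
ft_force: [-0.2, 1.1, -2.2]
width: 0.0397
grip_force: 15.0
```

```bash
python3 st.py
```

```text
t 13.6167 p [0.5254 0.2262 0.1353] yaw 0.837 Ftool [ 0.7 -0.9  2.2] Fw [-0.2  1.1 -2.2] T [ 0.02 -0.04 -0.03] w 0.03969648104359179 g 14.999327750410885 q7 -1.37
```

{"name": "carry_out", "arguments": {"steps": [[[0,0,-0.02,0,0,0],[0,0,-0.04,0,0,0],[0,0,-0.06,0,0,0],[0,0,-0.06,0,0,0],[0,0,-0.06,0,0,0]]]}}

```text
time: 14.03
ee_pos: [0.5254, 0.2262, 0.1358]
eef_rot: [0.914, 0.406, 0.0, 0.0]
ft_force: [-0.3, 0.1, -1.4]
width: 0.0398
grip_force: 15.0
```

```bash
python3 st.py
```

```text
t 14.0333 p [0.5254 0.2262 0.1358] yaw 0.837 Ftool [-0.1 -0.3  1.4] Fw [-0.3  0.1 -1.4] T [-0.02 -0.02  0.  ] w 0.03983617039955723 g 14.999351457227021 q7 -1.37
```

{"name": "carry_out", "arguments": {"steps": [[[0,0,-0.03,0,0,0],[0,0,-0.06,0,0,0],[0,0,-0.08,0,0,0],[0,0,-0.08,0,0,0],[0,0,-0.08,0,0,0]]]}}

```text
time: 14.45
ee_pos: [0.5254, 0.2262, 0.1366]
eef_rot: [0.914, 0.406, 0.0, 0.0]
ft_force: [0.0, -0.1, -1.6]
width: 0.0398
grip_force: 15.0
```

```bash
python3 st.py
```

```text
t 14.45 p [0.5254 0.2262 0.1366] yaw 0.837 Ftool [-0.1  0.1  1.6] Fw [ 0.  -0.1 -1.6] T [-0.02 -0.03 -0.02] w 0.03976485593116441 g 14.999379134969786 q7 -1.37
```

Free: 1.9 mm of lift and only the nut's weight on the wrist. Lifting straight up, gently at first.

{"name": "carry_out", "arguments": {"steps": [[[0,0,-0.1,0,0,0],[0,0,-0.2,0,0,0],[0,0,-0.3,0,0,0],[0,0,-0.4,0,0,0],[0,0,-0.5,0,0,0],[0,0,-0.5,0,0,0]]]}}

```text
time: 14.95
ee_pos: [0.5256, 0.2262, 0.1419]
eef_rot: [0.914, 0.406, 0.0, 0.0]
ft_force: [-0.5, 0.2, -1.5]
width: 0.0402
grip_force: 15.0
```

```bash
python3 st.py
```

```text
t 14.95 p [0.5256 0.2262 0.1419] yaw 0.837 Ftool [-0.2 -0.5  1.5] Fw [-0.5  0.2 -1.5] T [-0.05 -0.06 -0.01] w 0.04016957958524527 g 14.999304197262973 q7 -1.37
```

{"name": "carry_out", "arguments": {"steps": [[[0,0,-0.3,0,0,0],[0,0,-0.7,0,0,0],[0,0,-1.1,0,0,0],[0,0,-1.6,0,0,0],[0,0,-2.2,0,0,0],[0,0,-2.8,0,0,0],[0,0,-3.4,0,0,0],[0,0,-4.2,0,0,0],[0,0,-5,0,0,0],[0,0,-6,0,0,0],[0,0,-7,0,0,0],[0,0,-8,0,0,0],[0,0,-8,0,0,0]]], "squeeze": 25}}

```text
time: 16.03
ee_pos: [0.5263, 0.2268, 0.2243]
eef_rot: [0.914, 0.406, 0.002, 0.0]
ft_force: [0.1, 0.4, -2.3]
width: 0.0398
grip_force: 25.0
```

```bash
python3 st.py; python3 w.py w3
python3 - <<'E'
from h import *
from scipy.spatial.transform import Rotation as R
s=r.read_state();M=R.from_quat(s["eef_rot"]).as_matrix()
# tray frame from corners (wall top), washer
C=np.array([[.586,-.0934],[.6029,-.2832],[.4587,-.2984],[.4424,-.1046]]);c=C.mean(0)
d=(C[0]+C[3]-C[1]-C[2])/2;print("centre",c,"len",np.linalg.norm(d),"ydir",d/np.linalg.norm(d),"yaw of y",np.arctan2(d[1],d[0]))
t=c-d/np.linalg.norm(d)*.025
print("target",t,"shift cm",M.T@(np.array([*t,.15])-s["ee_pos"])*100)
im=cv2.cvtColor(r.camera("scene"),cv2.COLOR_RGB2BGR);cv2.imwrite("pics/s3.png",cv2.resize(im[80:280,180:460],None,fx=2.6,fy=2.6))
E
```

```text
t 16.0333 p [0.5263 0.2268 0.2243] yaw 0.837 Ftool [ 0.4 -0.2  2.3] Fw [ 0.1  0.4 -2.3] T [ 0.02 -0.04 -0.04] w 0.03975336361721251 g 24.999277917668223 q7 -1.34
16.0333 [0.5263 0.2268 0.2243] [ 0.015  0.269 -0.598  1.578  0.155  1.339 -1.335] yaw [0.6698354  0.74250356] ft [ 0.1  0.4 -2.3]
centre [ 0.5225 -0.1949] len 0.19251701223528273 ydir [-0.08622615  0.99627559] yaw of y 1.6571296796675268
target [ 0.52465565 -0.21980689] shift cm [-33.24635661  29.79358145   7.26975594]
```

View pics/s3.png

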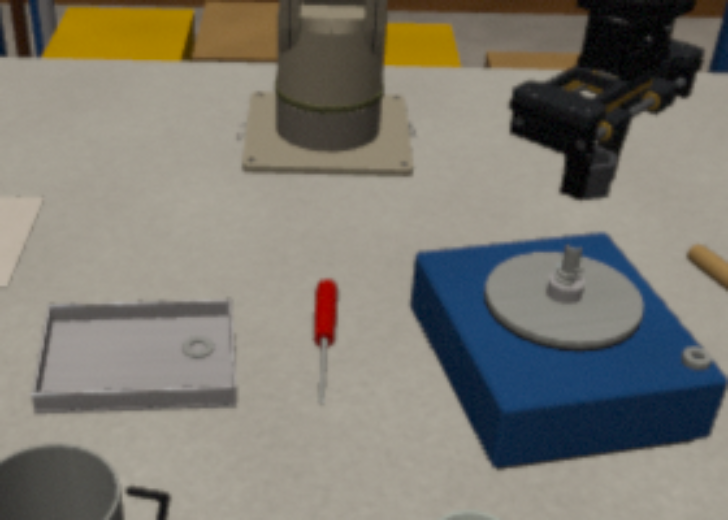

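The nut is off and held at crop (590,180). The stud is bare at (570,260), and the bearing, screwdriver and washer haven't moved. Carrying it to the tray's free half.

{"name": "carry_out", "arguments": {"steps": [[[-0.6,0.5,0,0,0,0],[-1.8,1.6,0,0,0,0],[-3.6,3.2,0,0,0,0],[-5.8,5.2,0,0,0,0],[-8.2,7.3,0,0,0,0],[-10.6,9.5,0,0,0,0],[-13,11.7,0,0,0,0],[-15.4,13.8,0,0,0,0],[-17.8,16,0,0,0,0],[-20.2,18.1,0,0,0,0],[-22.6,20.3,0,0,0,0],[-25,22.4,0,0,0,0],[-27.2,24.4,1,0,0,0],[-29.2,26.2,2,0,0,0],[-31,27.8,3.5,0,0,0],[-32.2,28.9,5,0,0,0],[-32.9,29.5,6.2,0,0,0],[-33.2,29.8,7,0,0,0],[-33.2,29.8,7.2,0,0,0],[-33.2,29.8,7.2,0,0,0]]]}}

```text
time: 17.8
ee_pos: [0.5242, -0.2187, 0.1492]
eef_rot: [0.914, 0.407, -0.0, -0.001]
ft_force: [-0.6, 0.6, -1.7]
width: 0.0394
grip_force: 25.0
```

```bash
python3 st.py; python3 w.py w4
```

```text
t 17.8 p [ 0.5242 -0.2187  0.1492] yaw 0.838 Ftool [ 0.1 -0.9  1.7] Fw [-0.6  0.6 -1.7] T [0.01 0.01 0.  ] w 0.03937452615521601 g 24.99945409130305 q7 -0.48
17.8 [ 0.5242 -0.2187  0.1492] [ 0.565  0.278 -0.293  1.697  0.085  1.181 -0.483] yaw [0.66898867 0.74327259] ft [-0.6  0.6 -1.7]
```

View pics/w4.png

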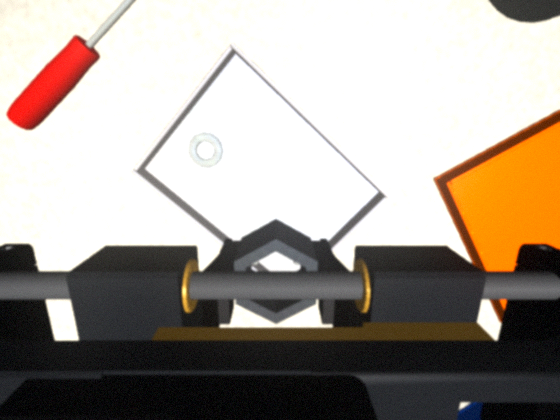

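Run:
```python
from h import *
import pickle
s,p=pickle.load(open("pics/w4.pkl","rb"))
P=[ray("wrist",u,v,.026,p)[:2].round(4) for u,v in[(235,48),(137,170),(383,195)]];print(P)
print("washer",ray("wrist",205,150,.009,p))
a,b,c=P;ux=(a-b)/np.linalg.norm(a-b);m=(b+c)/2;print("centre",m, "lens",np.linalg.norm(a-b),np.linalg.norm(a-c))
uy=(a-c)/np.linalg.norm(a-c);d=s["ee_pos"][:2]-m;print("TCP in tray x,y",d@ux,d@uy)
```

```text
[array([ 0.5894, -0.0949]), array([ 0.4478, -0.1079]), array([ 0.6063, -0.2831])]
washer [ 0.50515309 -0.13628051  0.009     ]
centre [ 0.52705 -0.1955 ] lens 0.14219549922553812 0.18895727030204476
TCP in tray x,y -0.004956938933476588 -0.022831001144141008
```

{"name": "carry_out", "arguments": {"steps": [[[0,0,1,0,0,0],[0,0,2.5,0,0,0],[0,0,4,0,0,0],[0,0,5.5,0,0,0],[0,0,7,0,0,0],[0,0,8,0,0,0],[0,0,9,0,0,0],[0,0,9.5,0,0,0],[0,0,10,0,0,0],[0,0,10,0,0,0]]]}}

```text
time: 18.68
ee_pos: [0.5241, -0.2198, 0.0491]
eef_rot: [0.914, 0.406, -0.0, -0.0]
ft_force: [-0.5, 0.1, -1.9]
width: 0.0399
grip_force: 25.0
```

{"name": "carry_out", "arguments": {"steps": [[[0,0,0.6,0,0,0],[0,0,1.2,0,0,0],[0,0,1.8,0,0,0],[0,0,2.4,0,0,0],[0,0,2.9,0,0,0],[0,0,3.3,0,0,0],[0,0,3.6,0,0,0],[0,0,3.8,0,0,0],[0,0,3.8,0,0,0]]]}}

```text
time: 19.43
ee_pos: [0.5241, -0.2198, 0.0113]
eef_rot: [0.914, 0.406, -0.0, -0.0]
ft_force: [0.3, -0.2, -1.8]
width: 0.0398
grip_force: 25.0
```

{"name": "carry_out", "arguments": {"steps": [[[0,0,0.05,0,0,0],[0,0,0.1,0,0,0],[0,0,0.15,0,0,0],[0,0,0.2,0,0,0],[0,0,0.25,0,0,0],[0,0,0.3,0,0,0],[0,0,0.3,0,0,0]]]}}

```text
time: 20.02
ee_pos: [0.5243, -0.2199, 0.0086]
eef_rot: [0.914, 0.406, -0.0, 0.0]
ft_force: [-0.4, 0.2, -1.8]
width: 0.0399
grip_force: 25.0
```

{"name": "carry_out", "arguments": {"steps": [[[0,0,0.03,0,0,0],[0,0,0.06,0,0,0],[0,0,0.09,0,0,0],[0,0,0.12,0,0,0],[0,0,0.15,0,0,0],[0,0,0.15,0,0,0]]]}}

```text
time: 20.52
ee_pos: [0.5243, -0.22, 0.0071]
eef_rot: [0.914, 0.406, -0.0, 0.0]
ft_force: [0.1, 0.3, -1.8]
width: 0.0396
grip_force: 25.0
```

```bash
python3 st.py
```

```text
t 20.5167 p [ 0.5243 -0.22    0.0071] yaw 0.837 Ftool [ 0.3 -0.1  1.8] Fw [ 0.1  0.3 -1.8] T [-0.01 -0.04  0.05] w 0.03958719255818106 g 24.999350218567997 q7 -0.53
```

{"name": "carry_out", "arguments": {"steps": [[[0,0,0.02,0,0,0],[0,0,0.04,0,0,0],[0,0,0.06,0,0,0],[0,0,0.08,0,0,0],[0,0,0.08,0,0,0]]]}}

```text
time: 20.93
ee_pos: [0.5243, -0.22, 0.0065]
eef_rot: [0.914, 0.406, -0.0, 0.0]
ft_force: [-1.6, 0.8, 0.5]
width: 0.0397
grip_force: 25.0
```

```bash
python3 st.py
```

```text
t 20.9333 p [ 0.5243 -0.22    0.0065] yaw 0.837 Ftool [-0.5 -1.7 -0.5] Fw [-1.6  0.8  0.5] T [0.06 0.23 0.  ] w 0.03971258200290096 g 24.998936920892447 q7 -0.53
```

Floor contact at the expected height. A touch more, then open partway.

{"name": "carry_out", "arguments": {"steps": [[[0,0,0.01,0,0,0],[0,0,0.02,0,0,0],[0,0,0.02,0,0,0]]], "squeeze": 8}}

```text
time: 21.18
ee_pos: [0.5243, -0.22, 0.0065]
eef_rot: [0.914, 0.406, -0.0, 0.0]
ft_force: [-3.4, 1.1, 4.8]
width: 0.0403
grip_force: 8.0
```

{"name": "carry_out", "arguments": {"steps": [[[0,0,0,0,0,0],[0,0,0,0,0,0],[0,0,0,0,0,0],[0,0,0,0,0,0],[0,0,0,0,0,0],[0,0,0,0,0,0]]], "hand": -0.4}}

```text
time: 21.68
ee_pos: [0.5243, -0.2199, 0.0061]
eef_rot: [0.914, 0.406, 0.0, 0.0]
ft_force: [-0.5, -0.6, -0.4]
width: 0.0602
grip_force: 0.0
```

```bash
python3 st.py
```

```text
t 21.6833 p [ 0.5243 -0.2199  0.0061] yaw 0.837 Ftool [-0.8  0.   0.4] Fw [-0.5 -0.6 -0.4] T [-0.02 -0.07  0.03] w 0.060230540196979196 g 0.0 q7 -0.53
```

Released, with no force left on the wrist. Rising straight up, then checking.

{"name": "carry_out", "arguments": {"steps": [[[0,0,-0.5,0,0,0],[0,0,-1.5,0,0,0],[0,0,-3,0,0,0],[0,0,-5,0,0,0],[0,0,-7.5,0,0,0],[0,0,-10,0,0,0],[0,0,-12.5,0,0,0],[0,0,-15,0,0,0],[0,0,-17,0,0,0],[0,0,-18,0,0,0],[0,0,-18,0,0,0],[0,0,-18,0,0,0]]]}}

```text
time: 22.68
ee_pos: [0.5242, -0.2199, 0.1861]
eef_rot: [0.914, 0.406, 0.0, 0.0]
ft_force: [0.0, -0.6, -0.1]
width: 0.0608
grip_force: 0.0
```

```bash
python3 st.py
python3 - <<'E'
from h import *
im=cv2.cvtColor(r.camera("scene"),cv2.COLOR_RGB2BGR);cv2.imwrite("pics/s5.png",cv2.resize(im[110:270,170:470],None,fx=2.6,fy=2.6))
E
```

```text
t 22.6833 p [ 0.5242 -0.2199  0.1861] yaw 0.837 Ftool [-0.5  0.4  0.1] Fw [ 0.  -0.6 -0.1] T [ 0.    0.01 -0.05] w 0.06081205451438236 g 0.0 q7 -0.47
```

View pics/s5.png

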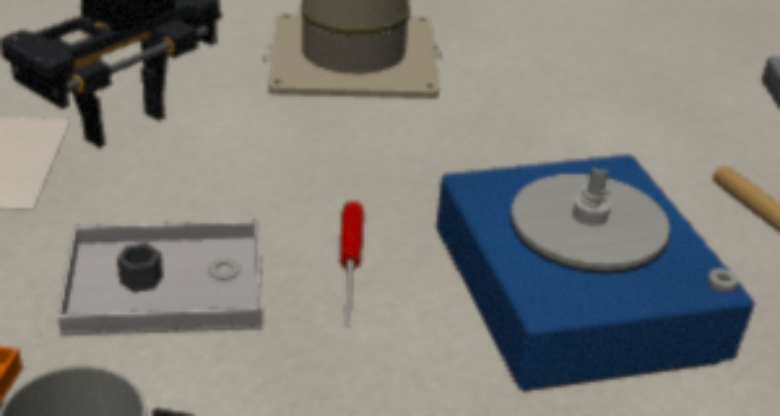

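The nut lies flat in the aluminium tray at crop (139,266). The washer (224,270), bearing (722,278) and screwdriver (350,260) are where they were, and the gripper is clear.

```bash
python3 -c "
from bench import r
print(r.close_job())"
```

```text
the job is handed in; nothing more can be done
None
```

The hex nut is unscrewed and lies flat in the aluminium tray; the washer, bearing and screwdriver are untouched, and I handed the job in after about 23 s of robot time.

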